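Pull out the telescopic brush handle and hold it

ROBOT

A 6-joint arm with a two-finger parallel gripper is mounted at the origin on the work surface; the furniture and walls round the work are solid. World frame = base frame: x ahead of the robot, y to its left, z up, the work surface at z = 0. Lengths are in m, angles in rad, forces in N, time in s.
With the tool pointing down it reaches from about 0.35 to 0.875 m from the base axis. Payload 4.2 kg.
Tool frame: the origin (TCP) lies where the fingers leave the gripper's body, on its centre line; the fingertips stand 73 mm ahead of it and the grasp point (between the pads) lies 54 mm ahead of it; z points along the fingers, y is the direction in which the jaws open and shut (so a half turn about z gives the same grasp; the last joint's range is limited). The gripper opens to 85 mm and grips with 20 to 120 N. Pads are 22 mm wide; open, the fingers measure 114 mm over their backs; the gripper's body (76 mm by 85 mm) begins 54 mm behind the grasp point. The pads swing forward as they close: fully open they stand 13 mm farther back than shut.
Start: joints at [1.556, 0.385, 0.008, 0, -1.194, -0.259], TCP at [0.169, 0.602, 0.304] pointing down, gripper open.
Joint ranges: [-3.14, 3.14], [-1.21, 2.06], [-1.07, 1.41], [-3.16, 2.05], [-2.99, -0.16], [-3.1, 3.1]. Speed limits (rad/s): [2.79, 2.79, 3.14, 3.14, 3.14, 3.14].

INTERFACE

Orientations are given as a unit quaternion [w, x, y, z].
In Python, from bench import r gives the robot as it stands. The module is installed in compiled form; this text tells all that it offers.
- The arm moves only by the shell command python3 -m crank 'ROWS' [OPENING] [FORCE]. ROWS is text: rows parted by semicolons, each of 6 numbers parted by spaces: the shift along the tool's x, y, z in mm, then the turn, a rotation vector about the tool's x, y, z in degrees. A call has 1 to 20 rows; each row is the pose to reach, as a shift and turn from the pose commanded when the call began, along the tool's axes at that moment; what a row does not reach only later rows make up. A row lasts 1/10 s, in which the tool goes at most 50 mm and 8.59 degrees, less where a joint would pass 70% of its speed; a pose out of reach is approached as far as the arm can. A call with a gripper value outside its range is refused whole. OPENING is the opening, from 0 (shut) to 1 (fully open), set as the call begins (- or left out, the last holds). The fingers move at their own pace and stop on an object; FORCE is the grip in N (left out, the last holds). Time passes only in rows, so rows that repeat a pose let the fingers close. It gives the time, the measured TCP pose, the force and the opening at its end, in the units of the state.
- r.get_state(): the state, without advancing time (a new reading comes with each control period).
- r.capture(name): name is "side" or "top" or "wrist"; returns a dict with "frame" (480x640x3 uint8, red, green, blue), "fx", "fy", "cx", "cy" (pixels), "xyz" and "attitude" of the camera in the world. Camera axes: x right, y down, z forward; pixel columns grow to the right and rows downward; lengths in m; the calibration is good to about 2 mm. A picture is of the moment at which its call begins. There is no depth.
- r.hand_in(): hands the job in, once; it reports no verdict.
The state is a dict: "t": time; "joint_positions": joint angles; "joint_vel": joint speeds; "tau": joint torques, N m; "ee_pos": TCP position; "ee_rot": TCP orientation; "wrist_force": force on the tool from outside, world axes, zero at the start; "ft_torque": the same for the moment, N m; "width": finger opening in m.
Only numpy, scipy, OpenCV 4.12 (cv2) and the standard library are available. Lean on these libraries where they do the work, as an engineer would, in place of code of your own. Each camera call takes 0.05 s, during which the arm holds its last target.

TASK

The telescopic brush stands in its weighted holder and its handle is shut. Squeeze the release button on the side of its oblong grip, pull the handle straight up past the first stop to the second stop, so that it is fully extended, and finish still holding it there, because it springs back when let go. The holder must stay standing on the worktop, so do not pull it up, and leave the plain brush next to it and the other things alone.

Things in the scene. Friction and masses are not known exactly. Their poses are not given: they have to be found in the camera images.
- holder: Weighted holder with the telescopic brush clipped in, bristles down: dark round foot 130 mm across, 22 mm thick; grey cup 68 mm across, up to 61 mm; brush tube (collar 29 mm across) up to 118 mm. Loose, 2.2 to 2.9 kg in all: lifts off if pulled up with over 21 N. Origin: centre of underside; z up, the handle slides along z on the foot's axis; yaw as the grip's.
- grip_center (a point): Centre of the oblong white grip on top of the telescopic brush, 52 (x) by 32 (y) by 40 mm (z) high; shut, it lies 142 mm above the worktop, its underside 4 mm above the tube's collar. x runs along its long side, z up. Release button on the +y long face, only shallow ribs on the -y face. Can be taken from above across y (38.5 mm over the button).
- button_face (a point): Centre of the outer face of the release button, a rounded grey block 22 mm (along x) by 24 mm high in the middle of the grip's +y face, standing 6.5 mm proud of it when not pressed. Moves with the button.
- button (a joint): Release button: 0 = out, 0.006 m = fully in (towards the grip's -y). Springs back: 2 N starts it, 5 N holds it fully in, so a grasp across the grip's y presses it. Unless it is in by over 5 mm a catch holds the shut handle; once the handle has risen about 15 mm the button no longer matters.
- handle (a joint): Extension of the grip and its thin tube out of the middle tube: 0 = shut, 0.050 m = first stop. Comes first; a spring pulls it back with about 3 to 4 N in all.
- mid_tube (a joint): Extension of the middle tube out of the brush's outer tube: 0 = shut, 0.060 m = second stop, a firm end stop. Follows after the first stop; its spring pulls back with about 8 to 10 N in all. At the second stop the grip has risen 110 mm altogether and the pull rises sharply.
- plain_holder: A second holder, same foot and cup, with a one-piece brush whose handle ends in a round white knob 40 mm across, 168 mm high, with no button: a bystander. Origin: centre of its underside. The two holders may stand either way round, axes at least 130 mm apart.
- mug_pen: Orange mug, 101 mm high, standing left of the work: a bystander. Origin: centre of its underside.
- tape_roll: Roll of beige tape, 96 mm across, 25 mm high, lying right of the work: a bystander. Origin: centre of its underside.
- remote: Black remote control, 167 by 46 by 19 mm, lying right of the work: a bystander. Origin: centre of its underside.
Things that resemble listed ones, but are neither listed nor needed, are in the scene too. What is shaped like the holder but yellow is not meant.

How it is judged:
On the way:
1. the release button is squeezed in while the handle is still shut (value of joint button above 0.0048 m and value of joint handle below 0.01 m), for 0.1 s.
At the end, for the whole second after the job is handed in: The fingers still hold the grip; the handle is out to within 4 mm and the middle tube to within 5 mm of its stop; the holder stands still on the worktop (raised under 6 mm, tilted under 0.08 rad); the plain brush is upright and it, mug, tape and remote are within 30 mm of their starts (value of joint handle above 0.046 m and value of joint mid_tube above 0.055 m and contact force between the fingers and holder above 1 N and height (world z) of holder below 0.006 m and angle between holder's own z axis and vertical below 0.08 rad and linear speed of holder below 0.03 m/s and angle between plain_holder's own z axis and vertical below 0.05 rad and distance of each of plain_holder, mug_pen, tape_roll, remote from where it was at the start of the episode below 0.03 m); the arm keeps its last pose, push and grip.
It fails at once if the telescopic brush's holder is lifted off the worktop (more than 20 mm) or tipped (more than 0.2 rad) (height (world z) of holder above 0.02 m or angle between holder's own z axis and vertical above 0.2 rad).
It fails at once if the plain brush, mug, tape or remote is knocked (moved more than 50 mm) (distance of any of plain_holder, mug_pen, tape_roll, remote from where it was at the start of the episode above 0.05 m).
It also fails if it takes over 38 s, if anything falls off the work surface, if the arm or the gripper's body presses on something with over 40 N, if the wrist force passes 120 N, or if a joint passes its speed limit or range.

## Working session

There is one attempt and no reset: what is moved stays moved. The work goes in short steps, Python scripts to look and compute and a shell command to move; the robot and the scene stay as the last step left them, time stands still between calls to the robot, and variables do not carry over. Pictures are saved under pics/ and viewed, and the job is handed in when it is done.

```bash
mkdir -p pics; cat > h.py <<'E'
import numpy as np, cv2
from scipy.spatial.transform import Rotation as R
def Rq(q): return R.from_quat([q[1],q[2],q[3],q[0]])
def cam(c):
    a=np.array(c["attitude"],float)
    return (a if a.shape==(3,3) else Rq(a).as_matrix()), np.array(c["xyz"])
def atz(c,u,v,z):
    M,p=cam(c); d=M@np.array([(u-c["cx"])/c["fx"],(v-c["cy"])/c["fy"],1]); return p+d*(z-p[2])/d[2]
def proj(c,P):
    M,p=cam(c); q=M.T@(np.array(P)-p); return c["cx"]+c["fx"]*q[0]/q[2], c["cy"]+c["fy"]*q[1]/q[2]
def save(n,f,box=None,s=1):
    if box: f=f[box[1]:box[3],box[0]:box[2]]
    if s!=1: f=cv2.resize(f,None,fx=s,fy=s,interpolation=cv2.INTER_CUBIC)
    cv2.imwrite("pics/"+n+".png",f[:,:,::-1])
E
python3 - <<'E'
from h import *; from bench import r; import pickle
print(r.get_state())
for n in("side","top","wrist"):
    c=r.capture(n); save(n+"0",c["frame"]); pickle.dump(c,open(n+"0.pkl","wb")); print(n,{k:v for k,v in c.items() if k!="frame"})
E
```

```text
{'t': 0.0, 'joint_positions': array([ 1.55561479e+00,  3.85568004e-01,  6.63438464e-03, -4.82964506e-04,
       -1.19401892e+00, -2.58600445e-01]), 'joint_vel': array([ 0.00148735, -0.0013718 , -0.00090216, -0.00044198, -0.00017985,
       -0.00130869]), 'tau': array([ 5.12920142e-04, -3.92282689e+01,  1.88399023e+01,  4.18625414e+00,
       -4.63713121e-03, -4.11778291e-07]), 'ee_pos': array([0.16884697, 0.60132019, 0.30282024]), 'ee_rot': array([ 1.09737990e-03,  9.90632288e-01, -1.36552030e-01, -9.18953807e-05]), 'wrist_force': array([ 0.07418945,  0.19333991, -0.2838617 ]), 'ft_torque': array([0.00659769, 0.02386421, 0.00348074]), 'width': 0.08542510987718388}
side {'fx': 510.329530959681, 'fy': 510.329530959681, 'cx': 312.3493069537693, 'cy': 243.55451587203868, 'xyz': array([-0.36053894, -0.75294843,  0.92944506]), 'attitude': array([-0.409016  ,  0.81252362, -0.37046703,  0.18779101])}
top {'fx': 434.04127925099175, 'fy': 434.04127925099175, 'cx': 323.4290478574831, 'cy': 235.14342302858824, 'xyz': array([0.40392211, 0.00287294, 1.23490358]), 'attitude': array([ 0.02309158, -0.70595664,  0.70740057, -0.02600841])}
wrist {'fx': 422.9366953985565, 'fy': 422.9366953985565, 'cx': 315.1333590864685, 'cy': 236.85479526327285, 'xyz': array([0.23655449, 0.58275129, 0.37227486]), 'attitude': array([-0.08422289, -0.59824392,  0.78925371,  0.10995135])}
```

View pics/side0.png

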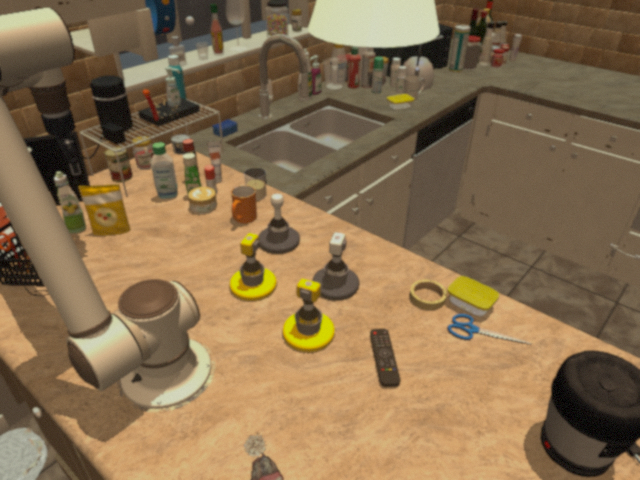

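View pics/top0.png

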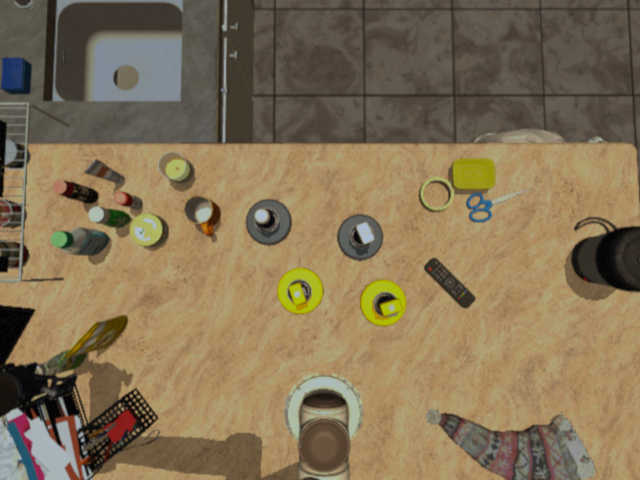

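View pics/wrist0.png

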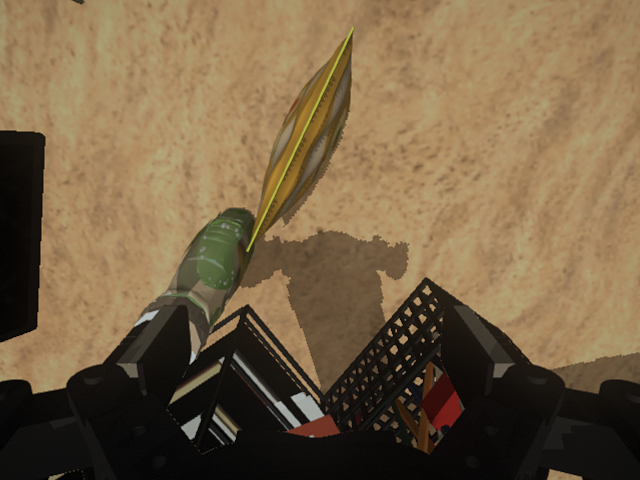

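Candidates (top view): a dark foot with an oblong white grip at (361,236), a dark foot with a round knob at (268,221), and yellow look-alikes at (300,291) and (384,302). By the description I choose (361,236), and check it in close crops.

```bash
python3 - <<'E'
from h import *; import pickle
c=pickle.load(open("top0.pkl","rb")); s=pickle.load(open("side0.pkl","rb"))
a=cv2.resize(c["frame"][205:270,325:405],(640,520),interpolation=cv2.INTER_CUBIC); save("tc",a)
b=cv2.resize(s["frame"][225:305,305:370],(487,600),interpolation=cv2.INTER_CUBIC); save("sc",b)
E
```

```text
(no output)
```

View pics/tc.png

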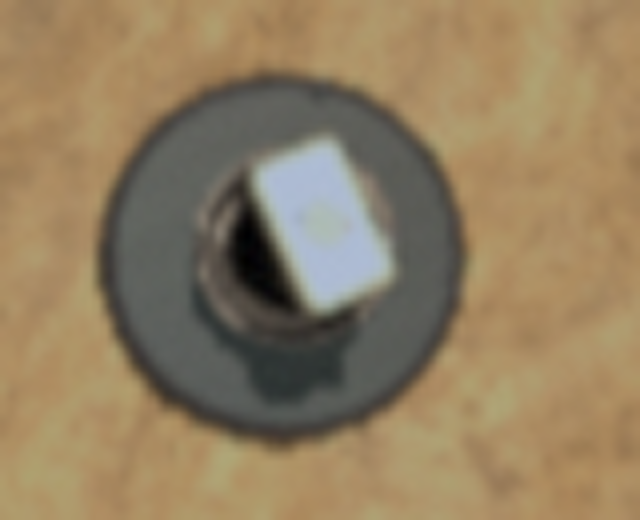

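View pics/sc.png

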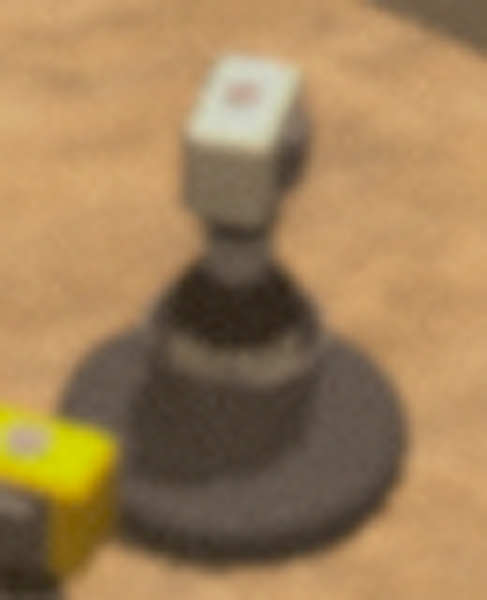

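The crops show an oblong white grip with a small pink mark on top, at top-crop (323,222). A grey button block shows on its right side, at side-crop (292,145). The foot is dark, centred at crop (283,256), so the choice holds.

```bash
python3 - <<'E'
from h import *; import pickle
from bench import r
c=pickle.load(open("top0.pkl","rb")); s=pickle.load(open("side0.pkl","rb"))
k=[(325,137),(397,270),(318,312),(250,172)]
P=np.array([atz(c,325+(u+.5)/8-.5,205+(v+.5)/8-.5,.162) for u,v in k]); print(P, P.mean(0))
for i in range(4): print(np.linalg.norm(P[i]-P[i-1]), np.degrees(np.arctan2(*(P[i]-P[i-1])[[1,0]])))
print("foot",atz(c,325+283/8,205+256/8,.022))
k=[(222,57),(302,73),(268,150),(186,136)]
Q=np.array([atz(s,305+u/7.5,225+v/7.5,.162) for u,v in k]); print("side",Q,Q.mean(0))
for i in range(4): print(np.linalg.norm(Q[i]-Q[i-1]), np.degrees(np.arctan2(*(Q[i]-Q[i-1])[[1,0]])))
print("plain",atz(c,269,222,.022),"ylw",atz(c,300.5,291,.022),atz(c,384,302.5,.022),"mug",atz(c,203,214,.1))
st=r.get_state(); M=Rq(st["ee_rot"]).as_matrix(); print(M)
E
```

```text
[[ 0.51186397 -0.10544798  0.162     ]
 [ 0.47044261 -0.12739032  0.162     ]
 [ 0.45746895 -0.10279888  0.162     ]
 [ 0.50099583 -0.08207089  0.162     ]] [ 0.48519284 -0.10442702  0.162     ]
0.025779931435442473 -65.0660228741147
0.04687425431155735 -152.08826764607497
0.027803863095737794 117.81469806989912
0.04821036449662061 25.464318330500838
foot [ 0.48288119 -0.10571361  0.022     ]
side [[ 0.49842464 -0.08723878  0.162     ]
 [ 0.50913221 -0.11406624  0.162     ]
 [ 0.46647522 -0.13287117  0.162     ]
 [ 0.45449802 -0.10709203  0.162     ]] [ 0.48213252 -0.11031705  0.162     ]
0.0482047658286535 24.321256765596065
0.0288853676017101 -68.2417121583909
0.04661806868148128 -156.21016116290787
0.02842564883272445 114.91996373548106
plain [0.52554759 0.15040631 0.022     ] ylw [0.33299303 0.06176009 0.022     ] [ 0.30075101 -0.16977232  0.022     ] mug [0.53914597 0.31435222 0.1       ]
[[ 9.62722272e-01 -2.70491615e-01 -3.36487405e-04]
 [-2.70491800e-01 -9.62720908e-01 -1.62458101e-03]
 [ 1.15492080e-04  1.65503740e-03 -9.99998624e-01]]
```

```bash
python3 -m crank '10 12 0 0 0 -1; 30 36 0 0 0 -3; 58 70 0 0 0 -5; 88 106 0 0 0 -8; 118 142 0 0 0 -10; 148 179 0 0 0 -13; 178 215 0 0 0 -15; 208 251 0 0 0 -18; 238 287 0 0 0 -20; 268 324 0 0 0 -23; 298 360 0 0 0 -25; 328 396 0 0 0 -28; 358 432 0 0 0 -30; 388 468 0 0 0 -33; 418 505 0 0 0 -35; 448 541 0 0 0 -38; 470 568 0 0 0 -40; 485 586 0 0 0 -41; 494 597 0 0 0 -41; 494 597 0 0 0 -41' 1 20
python3 - <<'E'
from h import *; from bench import r; import pickle
st=r.get_state(); print(st["t"],st["ee_pos"],st["joint_positions"],st["wrist_force"]); print(Rq(st["ee_rot"]).as_matrix())
for n in("side","wrist"):
    c=r.capture(n); save(n+"1",c["frame"]); pickle.dump(c,open(n+"1.pkl","wb"))
M,p=cam(c);print(p,M)
for z in(.162,.022): print(proj(c,[.4835,-.107,z]))
E
```

```text
t: 2.15
ee_pos: [0.4834, -0.1077, 0.3034]
ee_rot: [-0.0, 0.976, 0.218, -0.0]
wrist_force: [0.2, 1.0, 0.3]
width: 0.0854
2.15 [ 0.48340386 -0.10767021  0.30341264] [ 1.09376831e-01  1.63760323e-01 -3.01985760e-01 -2.67141097e-05
 -1.10595673e+00  1.90054679e+00] [0.2207397  1.04550445 0.28650002]
[[ 9.05127749e-01  4.25138733e-01 -9.03671073e-04]
 [ 4.25138843e-01 -9.05128145e-01 -7.52136036e-05]
 [-8.49914338e-04 -3.16107755e-04 -9.99999589e-01]]
[ 0.54667505 -0.07706482  0.37278766] [[ 4.26613406e-01 -8.69495790e-01 -2.48953957e-01]
 [-9.04433666e-01 -4.10396060e-01 -1.16511025e-01]
 [-8.63877344e-04  2.74867505e-01 -9.61481726e-01]]
(np.float64(315.71502372386226), np.float64(254.5379246390783))
(np.float64(315.6388781850801), np.float64(202.20707136509165))
```

View pics/wrist1.png

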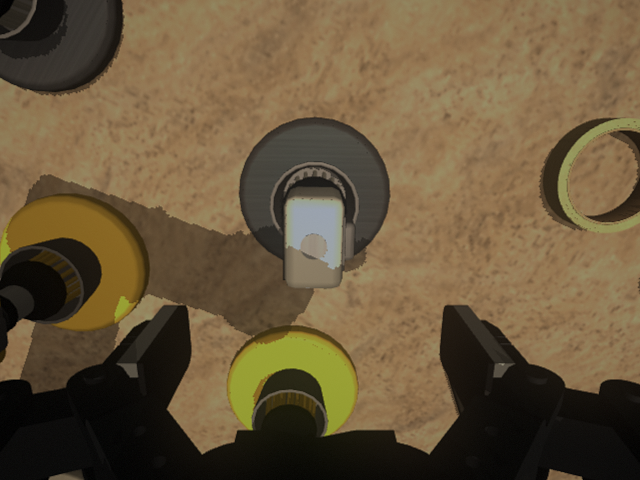

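The grip's mark is at (314,246) and the button at its right edge, (349,240). The foot spans columns 240 to 389.

```bash
python3 - <<'E'
from h import *; import pickle
c=pickle.load(open("wrist1.pkl","rb")); f=c["frame"]
save("wc",f,(225,105,405,305),3)
print(atz(c,314,246,.162))
E
```

```text
[ 0.48735708 -0.10418965  0.162     ]
```

View pics/wc.png

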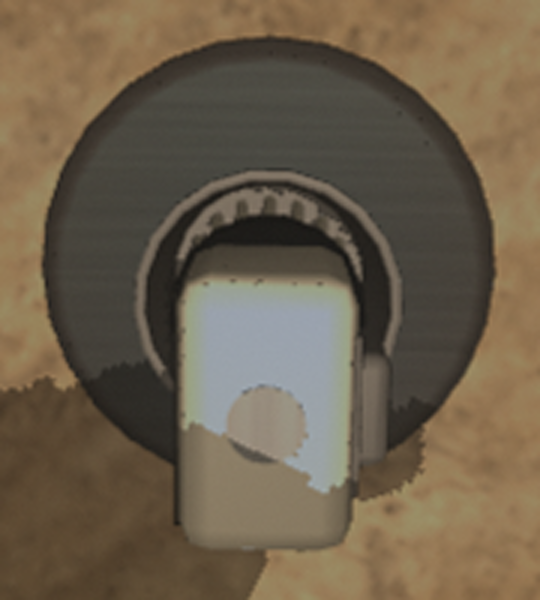

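```bash
python3 -m crank '1 -1 15 0 0 0; 2 -1.5 40 0 0 0; 2 -1.5 65 0 0 0; 2 -1.5 85 0 0 0; 2 -1.5 97 0 0 0; 2 -1.5 104 0 0 0; 2 -1.5 105 0 0 0; 2 -1.5 105 0 0 0' 1 20
python3 - <<'E'
from h import *; from bench import r
c=r.capture("side"); save("s2",c["frame"],(250,180,410,300),5); c=r.capture("wrist"); save("w2",c["frame"])
E
```

```text
t: 3.05
ee_pos: [0.4846, -0.1039, 0.1995]
ee_rot: [0.0, 0.976, 0.22, 0.0]
wrist_force: [-0.3, -1.0, -0.0]
width: 0.0854
```

View pics/s2.png

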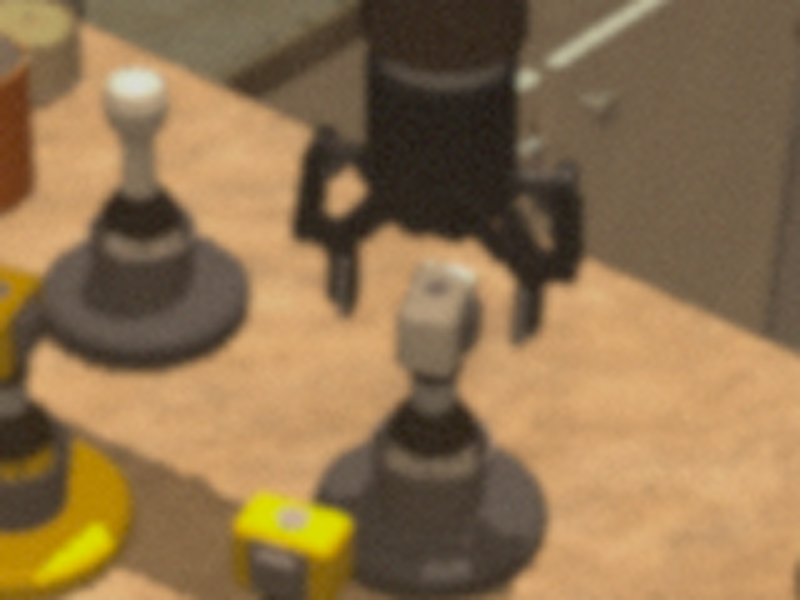

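View pics/w2.png

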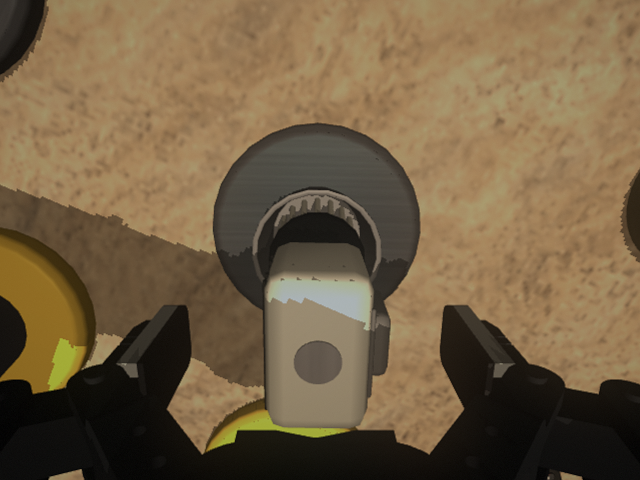

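```bash
python3 -m crank '0 0.5 3 0 0 0; 0 0.5 6 0 0 0; 0 0.5 6 0 0 0' 1 20
python3 -m crank '0 0 0 0 0 0; 0 0 0 0 0 0; 0 0 0 0 0 0; 0 0 0 0 0 0; 0 0 0 0 0 0; 0 0 0 0 0 0; 0 0 0 0 0 0; 0 0 0 0 0 0; 0 0 0 0 0 0; 0 0 0 0 0 0' 0 30
python3 -m crank '0 0 0 0 0 0; 0 0 0 0 0 0; 0 0 0 0 0 0; 0 0 0 0 0 0; 0 0 0 0 0 0' 0 60
python3 - <<'E'
from h import *; from bench import r
s=r.get_state(); print(s["t"],s["width"],s["wrist_force"],s["ft_torque"],s["ee_pos"])
c=r.capture("side"); save("s3",c["frame"],(250,180,410,300),5); c=r.capture("wrist"); save("w3",c["frame"])
E
```

```text
t: 3.45
ee_pos: [0.4843, -0.1049, 0.1926]
ee_rot: [-0.0, 0.976, 0.219, -0.0]
wrist_force: [-0.2, 0.1, 0.1]
width: 0.0853
t: 4.45
ee_pos: [0.4849, -0.1049, 0.1936]
ee_rot: [0.0, 0.976, 0.219, 0.001]
wrist_force: [-0.8, 0.4, 5.4]
width: 0.0319
t: 4.95
ee_pos: [0.4849, -0.1049, 0.1937]
ee_rot: [0.0, 0.976, 0.219, 0.001]
wrist_force: [-1.1, 0.5, 5.4]
width: 0.0318
4.95 0.03179819125922813 [-1.13649476  0.50875226  5.42109179] [-0.00068152  0.25952033 -0.43474934] [ 0.48488475 -0.10490265  0.19371934]
```

View pics/s3.png

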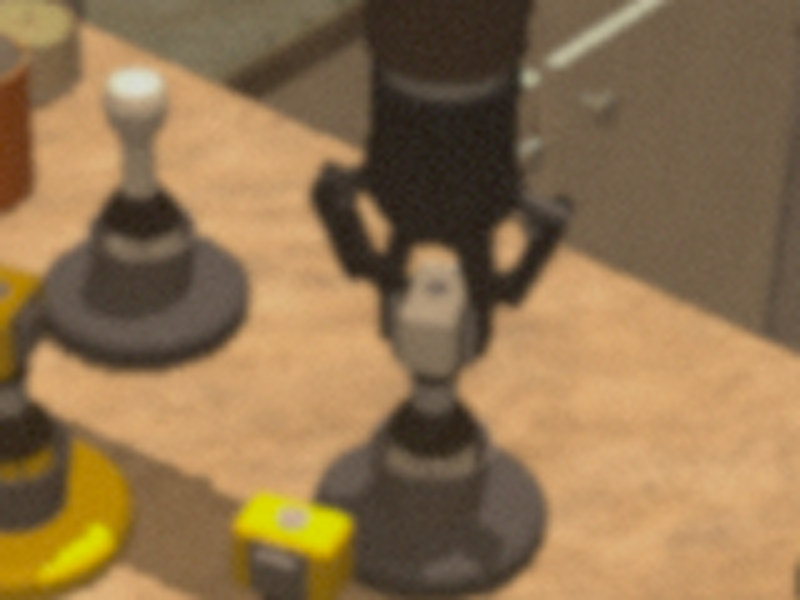

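View pics/w3.png

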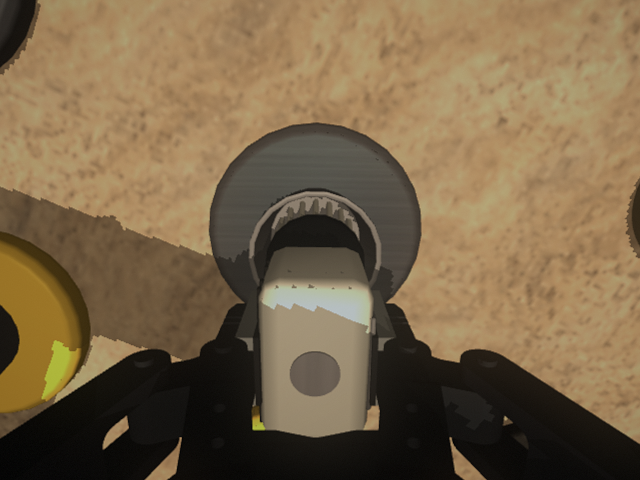

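The pads hold the grip on both sides. The width is 31.8 mm, against 38.5 mm with the button out, so the button is fully in. Now pull.

```bash
python3 -m crank '0 0 -2 0 0 0; 0 0 -4 0 0 0; 0 0 -7 0 0 0; 0 0 -10 0 0 0; 0 0 -10 0 0 0'
python3 -m crank '0 0 -3 0 0 0; 0 0 -7 0 0 0; 0 0 -11 0 0 0; 0 0 -15 0 0 0; 0 0 -18 0 0 0; 0 0 -20 0 0 0; 0 0 -20 0 0 0'
```

```text
t: 5.55
ee_pos: [0.4847, -0.1048, 0.2032]
ee_rot: [0.0, 0.976, 0.219, 0.0]
wrist_force: [2.4, -0.6, -3.5]
width: 0.0314
t: 6.25
ee_pos: [0.4846, -0.1049, 0.2233]
ee_rot: [0.0, 0.976, 0.219, 0.0]
wrist_force: [2.9, -1.0, -2.5]
width: 0.0312
```

```bash
python3 -m crank '0 0 -3 0 0 0; 0 0 -7 0 0 0; 0 0 -11 0 0 0; 0 0 -14 0 0 0; 0 0 -17 0 0 0; 0 0 -20 0 0 0; 0 0 -23 0 0 0; 0 0 -26 0 0 0; 0 0 -28 0 0 0; 0 0 -28 0 0 0'
python3 -m crank '0 0 -3 0 0 0; 0 0 -7 0 0 0; 0 0 -11 0 0 0; 0 0 -15 0 0 0; 0 0 -19 0 0 0; 0 0 -23 0 0 0; 0 0 -27 0 0 0; 0 0 -30 0 0 0; 0 0 -32 0 0 0; 0 0 -32 0 0 0'
python3 - <<'E'
from h import *; from bench import r
s=r.get_state(); print(s["t"],s["width"],s["wrist_force"],s["ft_torque"],s["ee_pos"])
c=r.capture("side"); save("s4",c["frame"],(250,180,410,300),5)
E
```

```text
t: 7.25
ee_pos: [0.4845, -0.1048, 0.2509]
ee_rot: [-0.0, 0.976, 0.219, -0.0]
wrist_force: [4.0, -0.2, -5.7]
width: 0.0317
t: 8.25
ee_pos: [0.4844, -0.1049, 0.2833]
ee_rot: [0.0, 0.976, 0.219, -0.0]
wrist_force: [3.7, -1.3, -7.6]
width: 0.0316
8.25 0.03158130390787005 [ 3.74141805 -1.34283807 -7.64444976] [-0.22323812 -1.26262981 -0.04758092] [ 0.48442281 -0.10485725  0.28328594]
```

View pics/s4.png

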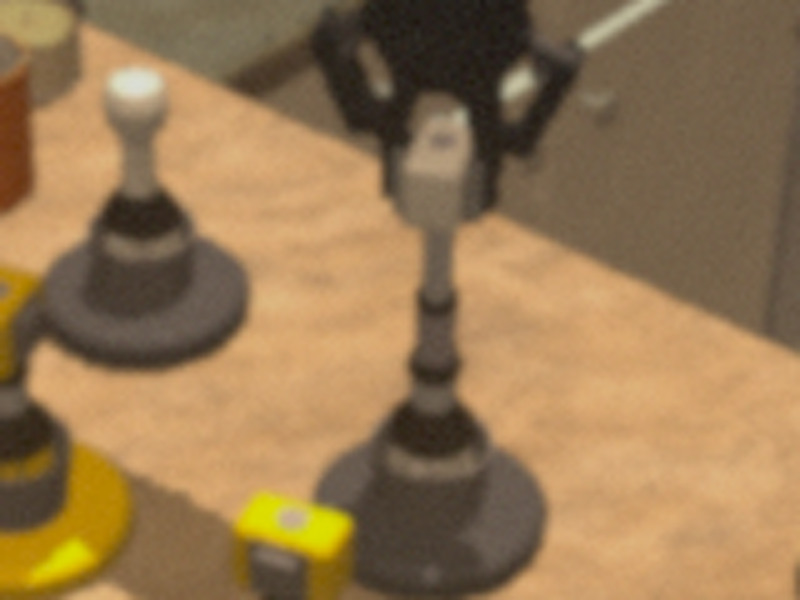

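```bash
python3 -m crank '0 0 -3 0 0 0; 0.5 0 -6 0 0 0; 1 0 -9 0 0 0; 1 0 -12 0 0 0; 1 0 -14 0 0 0; 1 0 -15 0 0 0; 1 0 -15 0 0 0'
python3 -m crank '0 0 -1 0 0 0; 0 0 -2 0 0 0; 0 0 -2 0 0 0; 0 0 -2 0 0 0'
```

```text
t: 9.0
ee_pos: [0.4849, -0.1046, 0.298]
ee_rot: [-0.0, 0.976, 0.219, -0.001]
wrist_force: [0.2, -1.9, -6.0]
width: 0.0317
t: 9.4
ee_pos: [0.485, -0.1046, 0.2998]
ee_rot: [-0.0, 0.976, 0.219, -0.001]
wrist_force: [-1.0, -2.4, -8.2]
width: 0.0315
```

```bash
python3 -m crank '0 0 -0.5 0 0 0; 0 0 -1 0 0 0; 0 0 -1 0 0 0; 0 0 -1 0 0 0'
python3 -m crank '0 0 -0.5 0 0 0; 0 0 -1 0 0 0; 0 0 -1 0 0 0; 0 0 -1 0 0 0'
```

```text
t: 9.8
ee_pos: [0.4851, -0.1045, 0.3008]
ee_rot: [-0.0, 0.976, 0.219, -0.001]
wrist_force: [-1.5, -2.3, -8.3]
width: 0.0315
t: 10.2
ee_pos: [0.4852, -0.1044, 0.3019]
ee_rot: [-0.0, 0.976, 0.219, -0.0]
wrist_force: [-1.8, -3.2, -8.4]
width: 0.0313
```

```bash
python3 -m crank '0 0 -0.5 0 0 0; 0 0 -1 0 0 0; 0 0 -1 0 0 0; 0 0 -1 0 0 0'
```

```text
t: 10.6
ee_pos: [0.4853, -0.1044, 0.3029]
ee_rot: [-0.0, 0.976, 0.219, -0.0]
wrist_force: [-2.2, -2.6, -8.2]
width: 0.0312
```

```bash
python3 -m crank '0 0 -0.5 0 0 0; 0 0 -0.5 0 0 0; 0 0 -0.5 0 0 0'; python3 -m crank '0 0 -0.5 0 0 0; 0 0 -0.5 0 0 0; 0 0 -0.5 0 0 0'
```

```text
t: 10.9
ee_pos: [0.4853, -0.1044, 0.3034]
ee_rot: [-0.0, 0.976, 0.219, -0.0]
wrist_force: [-3.0, -1.8, -9.0]
width: 0.0313
t: 11.2
ee_pos: [0.4853, -0.1044, 0.3039]
ee_rot: [-0.0, 0.976, 0.219, -0.0]
wrist_force: [-2.7, -3.1, -8.6]
width: 0.0312
```

```bash
python3 -m crank '-0.5 0 -0.5 0 0 0; -0.5 0 -0.5 0 0 0; -0.5 0 -0.5 0 0 0'; python3 -m crank '0 0 -0.5 0 0 0; 0 0 -0.5 0 0 0; 0 0 -0.5 0 0 0'
```

```text
t: 11.5
ee_pos: [0.485, -0.1046, 0.304]
ee_rot: [-0.0, 0.976, 0.219, -0.0]
wrist_force: [-1.5, -2.3, -12.4]
width: 0.0316
t: 11.8
ee_pos: [0.4849, -0.1045, 0.3041]
ee_rot: [-0.0, 0.976, 0.219, -0.0]
wrist_force: [1.0, -2.6, -17.6]
width: 0.0316
```

```bash
python3 - <<'E'
from h import *; from bench import r
c=r.capture("side"); save("s5",c["frame"],(250,180,410,300),5)
c=r.capture("wrist"); save("w5",c["frame"])
c=r.capture("top"); save("t5",c["frame"])
E
```

```text
(no output)
```

View pics/s5.png

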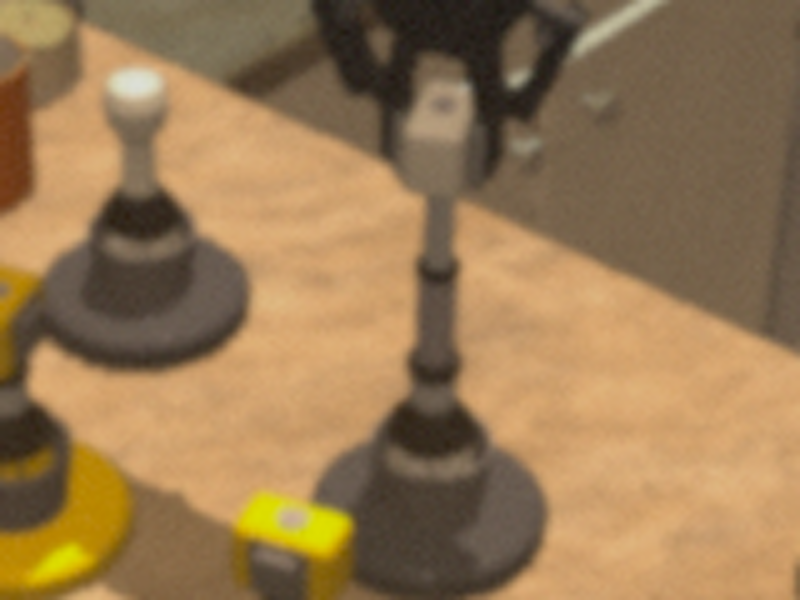

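View pics/w5.png

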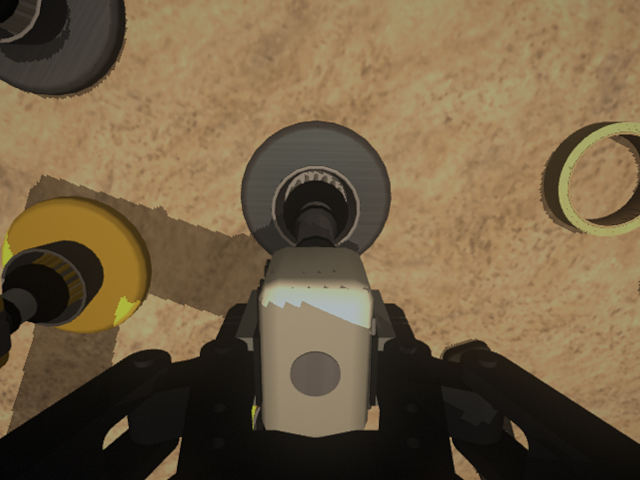

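The pull rose sharply at the second stop, from 8.6 to 17.6 N. The side view shows both tube sections out and the foot flat. I back off slightly, to stay clear of the lift-off force.

```bash
python3 -m crank '0 0 0.5 0 0 0; 0 0 0.5 0 0 0; 0 0 0.5 0 0 0; 0 0 0.5 0 0 0; 0 0 0.5 0 0 0; 0 0 0.5 0 0 0'; python3 -m crank '0 0 0 0 0 0; 0 0 0 0 0 0; 0 0 0 0 0 0; 0 0 0 0 0 0; 0 0 0 0 0 0; 0 0 0 0 0 0; 0 0 0 0 0 0; 0 0 0 0 0 0; 0 0 0 0 0 0; 0 0 0 0 0 0'
python3 - <<'E'
from h import *; from bench import r
c=r.capture("wrist"); save("w6",c["frame"],(200,100,400,400),2)
c=r.capture("side"); save("s6",c["frame"],(250,180,410,300),5)
E
```

```text
t: 12.55
ee_pos: [0.4848, -0.1046, 0.3041]
ee_rot: [-0.0, 0.976, 0.219, -0.0]
wrist_force: [1.2, -1.1, -20.4]
width: 0.0316
t: 13.55
ee_pos: [0.4848, -0.1046, 0.3042]
ee_rot: [-0.0, 0.976, 0.219, -0.0]
wrist_force: [0.1, -0.9, -21.8]
width: 0.0314
```

View pics/s6.png

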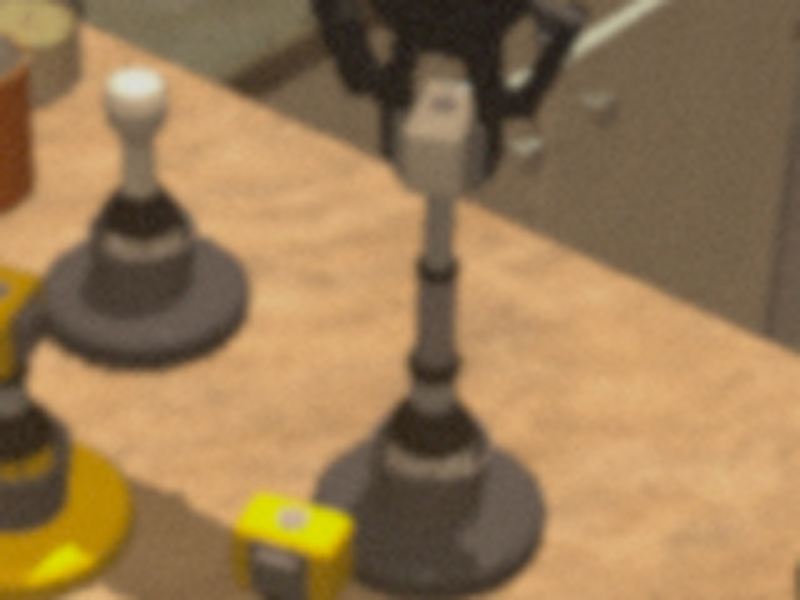

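View pics/t5.png

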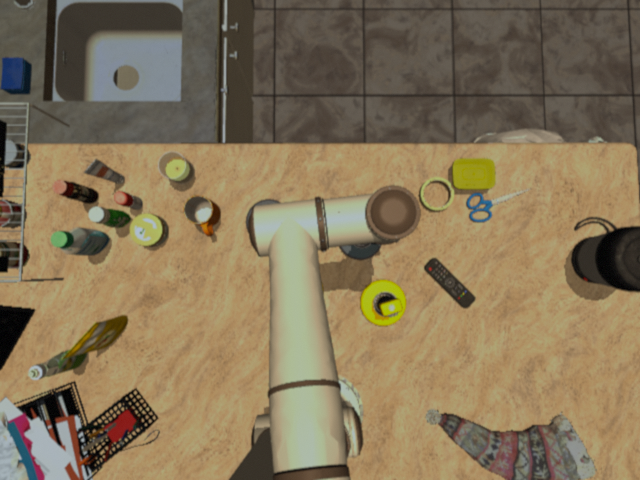

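The force is still creeping up (21.8 N), as if the arm is integrating towards its target, so I ease down further.

```bash
python3 -m crank '0 0 1 0 0 0; 0 0 1 0 0 0; 0 0 1 0 0 0; 0 0 1 0 0 0; 0 0 1 0 0 0'; python3 -m crank '0 0 0 0 0 0; 0 0 0 0 0 0; 0 0 0 0 0 0; 0 0 0 0 0 0; 0 0 0 0 0 0; 0 0 0 0 0 0; 0 0 0 0 0 0; 0 0 0 0 0 0; 0 0 0 0 0 0; 0 0 0 0 0 0'
```

```text
t: 14.15
ee_pos: [0.485, -0.1047, 0.3041]
ee_rot: [0.0, 0.976, 0.219, 0.0]
wrist_force: [-2.0, 0.5, -13.6]
width: 0.0316
t: 15.15
ee_pos: [0.4851, -0.1047, 0.3037]
ee_rot: [0.0, 0.976, 0.219, 0.0]
wrist_force: [-3.2, 1.5, -7.3]
width: 0.0315
```

```bash
python3 -m crank '0 0 0 0 0 0; 0 0 0 0 0 0; 0 0 0 0 0 0; 0 0 0 0 0 0; 0 0 0 0 0 0; 0 0 0 0 0 0; 0 0 0 0 0 0; 0 0 0 0 0 0; 0 0 0 0 0 0; 0 0 0 0 0 0; 0 0 0 0 0 0; 0 0 0 0 0 0; 0 0 0 0 0 0; 0 0 0 0 0 0; 0 0 0 0 0 0'
python3 - <<'E'
from h import *; from bench import r
c=r.capture("side"); save("s7",c["frame"],(250,180,410,300),5)
E
```

```text
t: 16.65
ee_pos: [0.485, -0.1046, 0.3035]
ee_rot: [0.0, 0.976, 0.219, 0.0]
wrist_force: [-4.1, 1.0, -7.0]
width: 0.0318
```

View pics/s7.png

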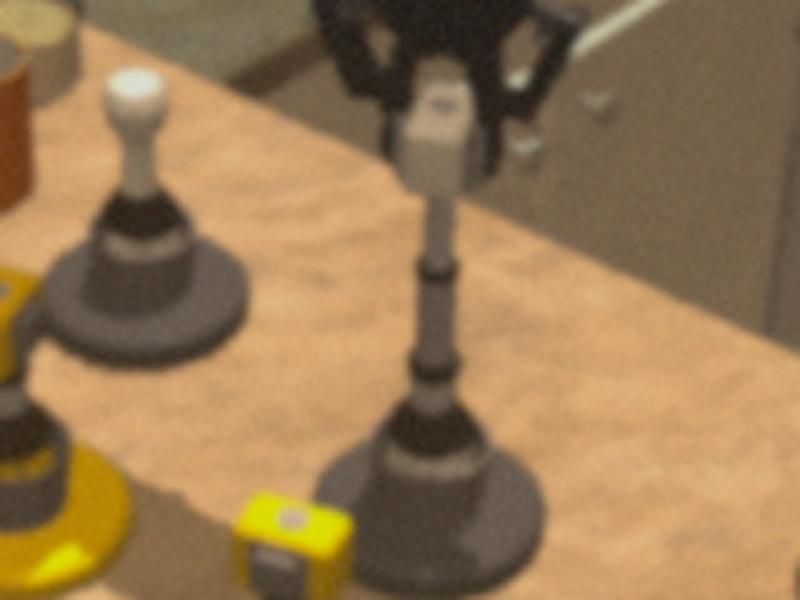

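```bash
python3 -c "
from bench import r
print(r.hand_in()); s=r.get_state(); print(s['t'],s['ee_pos'],s['wrist_force'],s['width'])"
```

```text
the job is handed in; nothing more can be done
None
the job is handed in; nothing more can be done
```

I gripped the white grip across its button, pulled it up about 110 mm to the second stop, and handed the job in still holding it there.

- **Button:** before the pull, the finger width was 31.8 mm against 38.5 mm over the button when out, so it was fully in while the handle was shut.
- **Second stop:** the pull rose sharply there, from about 8.6 N to 17.6 N. It then crept up to 21.8 N, just over the 21 N lift-off figure, so I eased down.
- **Final hold:** at the last check (16.65 s) the pull was steady at about 7 N, with the grip about 0.7 mm below the highest point reached. The fingers were still on it at 31.8 mm.
- **Holder and bystanders:** the last side view showed the holder flat on the worktop and the plain brush upright and in place. A top view at the stop, before the ease-down, showed the mug, tape and remote where they started. That top view did not show the plain brush, because the arm covered it.

The time was about 16.7 s of the 38 s allowed. No check failed apart from the brief force overshoot. The hand-in gave no verdict, and I could not read the state afterwards.

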